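# Lock the filing rest into its bench socket

### The arm

A 6-joint arm with a two-finger parallel gripper is mounted at the origin on the work surface. World frame = base frame: x ahead of the robot, y to its left, z up, the work surface at z = 0. Lengths are in m, angles in rad, forces in N, time in s.
With the tool pointing down it reaches from about 0.35 to 0.775 m from the base axis. Payload 7.3 kg.
Tool frame: the origin (TCP) lies between the finger pads; the fingertips stand 25 mm ahead of it and the grasp point (between the pads) lies 6 mm ahead of it; y points along the fingers, z is the direction in which the jaws open and shut, and the axes are right-handed (so a half turn about y gives the same grasp; the last joint's range is limited). The gripper opens to 92 mm and grips with 3 to 60 N. Pads are 19 mm wide; open, the fingers measure 130 mm over their backs; the gripper's body (75 mm by 190 mm) begins 47 mm behind the grasp point.
Start: joints at [-1.457, 0.342, 1.524, -0, 1.275, -0.146], TCP at [0.135, -0.507, 0.252] pointing down, gripper open.
Joint ranges: [-2.53, 2.53], [-0.77, 2.02], [0.04, 2.7], [-1, 4.14], [0.28, 2.66], [-3.11, 3.11]. Speed limits (rad/s): [2.57, 2.57, 3.14, 3.14, 3.14, 3.14].

### API

Orientations are given as [roll, pitch, yaw] about the fixed x, y, z axes, in that order (R = Rz(yaw) Ry(pitch) Rx(roll)).
In Python, from cell import sensors, read_camera, hand_in gives the robot as it stands. The module is installed in compiled form; this text tells all that it offers.
- The arm moves only by the tool send_rows, never from a script. Its argument "motion" is a list that holds one entry, the list of rows, each a list of 4 numbers: the shift along the tool's x, y, z in m, then the turn about the tool's y in degrees. In form: [[[tx, ty, tz, twist], ...]]. A call has 1 to 8 rows; each row is the pose to reach, as a shift and turn from the pose measured when the call began, along the tool's axes at that moment; what a row does not reach only later rows make up. A row lasts 1/10 s, in which the tool goes at most 50 mm and 8.59 degrees, less where a joint would pass 70% of its speed; a pose out of reach is approached as far as the arm can. A call with a gripper value outside its range is refused whole. "gripper" is the opening, from 0 (shut) to 1 (fully open), set as the call begins (left out, the last holds). The fingers move at their own pace and stop on an object; "grip_force" is the grip in N (left out, the last holds). Time passes only in rows, so rows that repeat a pose let the fingers close. It gives the time, the measured TCP pose, the force and the opening at its end, in the units of the state.
- sensors.observe(): the state, without advancing time (a new reading comes with each control period).
- read_camera(name): name is "scene" or "top" or "wrist"; returns a dict with "frame" (400x640x3 uint8, red, green, blue), "fx", "fy", "cx", "cy" (pixels), "extrinsics" (4x4, takes a point from world to camera coordinates). Camera axes: x right, y up, looking along -z (the intrinsics and any distortion apply to the point x, -y, -z); pixel columns grow to the right and rows downward; lengths in m; the calibration is good to about 2 mm. A picture is of the moment at which its call begins. There is no depth.
- hand_in(): hands the job in, once; it reports no verdict.
The state is a dict: "time": time; "qpos": joint angles; "qvel": joint speeds; "joint_efforts": joint torques, N m; "tool_pos": TCP position; "tool_rot": TCP orientation; "contact_force": force on the tool from outside, world axes, zero at the start; "torque": the same for the moment, N m; "opening": finger opening in m.
Only numpy, scipy, OpenCV 4.12 (cv2) and the standard library are available. Lean on these libraries where they do the work, as an engineer would, in place of code of your own. Each camera call takes 0.05 s, during which the arm holds its last target.

### The job

Take the filing rest out of its wooden stand, feel its T-shaped foot down through the slot in the steel plate of the green bench socket, press it down against the spring until its collar meets the plate, give it a quarter turn clockwise (seen from above) and let it rise into its lock, then let go. Work by feel and gently: never push or force it hard against the socket, and leave the oil bottle, the tin and the screwdriver where they are.

Things in the scene. Friction and masses are not known exactly. Their poses are not given: they have to be found in the camera images.
- rest_grip (a point): Filing rest, a loose upright post of about 0.28 kg, 80.5 mm tall. This point: where to grip, centre of the dark wooden block on top, 44 mm along x, 24 mm along y (grip across these), from 16 mm below to 18.5 mm above this point, with an open channel along x in its top. z up. Under the block an 18 mm round steel stem, then the collar. Held in the stand by its collar, foot hanging in the hole.
- rest_collar (a point): Centre of the underside of the rest's round steel collar (46 mm diameter, 6 mm thick), 41 mm below rest_grip. Below it a 9 mm round shank, 13 mm long, leads to the T-foot.
- rest_foot (a point): Centre of the underside of the rest's T-foot, 62 mm straight below rest_grip and 21 mm below the collar, same axes. The foot is a steel bar 32 mm along x, 9 mm along y, 8 mm tall: its long way is parallel to the channel in the top block. It is the same both ways round.
- socket: Fixed bench socket: green cast box 114 mm along x (146 mm over its two small feet), 124 mm along y, 44 mm high, a bright 96 x 94 mm steel plate screwed on top. Origin: centre of its underside, z up. A push of the rest on it, in any direction, must stay under 60 N even for an instant (touch at 15 mm/s or slower; 5 N is enough to feel things, 20 N to press home).
- socket_top (a point): Point 50 mm above the socket's origin, same axes. The plate's slot is 36 mm along x, 12 mm along y, with a 1.5 mm chamfer. THE PLATE IS ADJUSTABLE, its setting unmeasured: fixed anywhere up to 7 mm either way along y from this point (exact in x), its upper face 0 to 3.5 mm above this point. Look or feel for the slot. The slot runs parallel to x.
- socket_lock (a point): Point 14 mm below socket_top. The plate is 6 mm thick, a 5 mm ledge with a 12 mm wide locking groove along y lies under it. The foot can turn once its underside is 19 mm or more below the plate's upper face (21 mm: collar on plate); clockwise from above only, stops about 5 degrees past 90. It then rises into the groove, underside 14 mm below the upper face.
- socket_spring (a point): Point 6 mm below socket_top, where a sprung plate inside the socket meets the foot's underside: it pushes up with 5.5 N there, growing by 0.4 N per mm to 10 to 11.5 N when the collar reaches the plate, and is damped (0.1 N more per mm/s, so it rises slowly). The collar's landing on the plate is felt as a steep rise above that.
- stand: Fixed pale wooden stand block 100 x 100 x 40 mm high, with a round hole of 38 mm diameter through its middle in which the rest's foot hangs. Origin at the centre of its underside, z up.
- oil_c (a point): Small amber glass oil bottle, 36 mm diameter, 85 mm tall, standing loose on the bench. Bystander. This point is half-way up.
- tin_c (a point): Small open steel tin, 66 mm diameter, 45 mm tall, standing loose on the bench. Bystander. This point is half-way up.
- driver_grip (a point): Screwdriver with a red handle, 170 mm long, lying on the bench. Bystander. This point is on its handle.
Things that resemble listed ones, but are neither listed nor needed, are in the scene too. Leave any blue or turquoise look-alike of the part that bears rest_grip alone.

How it is judged:
On the way, in this order (a step that is already met when the one before it is completed fails the run):
1. the T-foot has gone down through the slot, lying along it (x of rest_foot in the frame of socket_top between -0.004 and 0.004 m and y of rest_foot in the frame of socket_top between -0.011 and 0.011 m and z of rest_foot in the frame of socket_top below -0.013 m and angle between the x axis of rest_foot and the x axis of socket_top, either way round below 0.25 rad), for 0.1 s.
2. the foot has been turned a quarter turn below the plate (x of rest_foot in the frame of socket_top between -0.004 and 0.004 m and y of rest_foot in the frame of socket_top between -0.011 and 0.011 m and z of rest_foot in the frame of socket_top below -0.009 m and angle between the x axis of rest_foot and the y axis of socket_top, either way round below 0.17 rad), for 0.1 s.
At the end, for the whole second after the job is handed in: The rest stands upright (0.12 rad) in the socket, foot turned across the slot (0.17 rad) and risen into its lock: foot underside 9 to 14.8 mm below socket_top, within 4 mm in x and 11 mm in y of it; bottle, tin and screwdriver within 30 mm of their starts (all of step 2 and z of rest_foot in the frame of socket_top above -0.0148 m and angle between rest_foot's own z axis and vertical below 0.12 rad and distance of each of oil_c, tin_c, driver_grip from where it was at the start of the episode below 0.03 m); the robot touches nothing.
It fails at once if the rest is pressed against the socket with more than 60 N (contact force between rest and socket above 60 N).
It fails at once if the oil bottle, the tin or the screwdriver is pushed away by more than 30 mm (distance of any of oil_c, tin_c, driver_grip from where it was at the start of the episode above 0.03 m).
It also fails if it takes over 58 s, if anything falls off the work surface, if the arm or the gripper's body presses on something with over 40 N, if the wrist force passes 120 N, or if a joint passes its speed limit or range.

## Working session

There is one attempt and no reset: what is moved stays moved. The work goes in short steps, Python scripts to look and compute and a tool call to move; the robot and the scene stay as the last step left them, time stands still between calls to the robot, and variables do not carry over. Pictures are saved under pics/ and viewed, and the job is handed in when it is done.

Besides the shell and the picture viewer there is one more tool, called after "Emit:" as name(argument=value, ...), one argument or row to a line, values as JSON. send_rows: Moves the arm, as the interface text tells. Its arguments: {"type":"object","properties":{"motion":{"type":"array"},"gripper":{"type":"number"},"grip_force":{"type":"number"}},"required":["motion"]}

```bash
mkdir -p pics; cat > h.py <<'E'
import numpy as np, cv2
from cell import sensors, read_camera
def grab(n,f):
    c=read_camera(n); cv2.imwrite('pics/'+f,cv2.cvtColor(c['frame'],cv2.COLOR_RGB2BGR)); np.savez('pics/'+f+'.npz',**{k:np.array(v) for k,v in c.items()}); return c
def load(f): 
    d=np.load('pics/'+f+'.npz'); return {k:d[k] for k in d.files}
def ray(c,u,v):
    E=np.array(c['extrinsics']);R=E[:3,:3];t=E[:3,3]
    d=np.array([(u-c['cx'])/c['fx'],-(v-c['cy'])/c['fy'],-1.]);return -R.T@t,R.T@d
def onz(c,u,v,z):
    o,d=ray(c,u,v);return o+d*(z-o[2])/d[2]
def proj(c,p):
    E=np.array(c['extrinsics']);q=E[:3,:3]@np.array(p)+E[:3,3]
    return np.array([c['cx']+c['fx']*q[0]/-q[2],c['cy']-c['fy']*q[1]/-q[2]])
E
python3 - <<'E'
from h import *
for n in('scene','top','wrist'):
    c=grab(n,n+'0.png'); print(n,[k for k in c],c['fx'],c['fy'],c['cx'],c['cy'],np.round(c['extrinsics'],3).tolist())
s=sensors.observe();print(s)
E
```

```text
scene ['frame', 'fx', 'fy', 'cx', 'cy', 'extrinsics'] 421.395877944833 421.395877944833 324.66940375859605 192.84311048499163 [[-0.387, 0.922, 0.003, 0.273], [-0.757, -0.319, 0.571, 0.437], [0.527, 0.218, 0.821, -1.215], [0.0, 0.0, 0.0, 1.0]]
top ['frame', 'fx', 'fy', 'cx', 'cy', 'extrinsics'] 389.3943505538932 389.3943505538932 320.3775170593645 191.63427979623438 [[-0.027, -0.999, -0.022, -0.024], [0.988, -0.03, 0.149, -0.64], [-0.15, -0.018, 0.989, -0.857], [0.0, 0.0, 0.0, 1.0]]
wrist ['frame', 'fx', 'fy', 'cx', 'cy', 'extrinsics'] 359.2407821275054 359.2407821275054 320.4473427320649 199.10848332812614 [[0.257, -0.966, -0.001, -0.525], [0.93, 0.248, -0.27, 0.034], [0.261, 0.068, 0.963, -0.39], [0.0, 0.0, 0.0, 1.0]]
{'time': 0.15, 'qpos': array([-1.45697126e+00,  3.42588815e-01,  1.52477793e+00,  3.67970505e-06,
        1.27533674e+00, -1.46008942e-01]), 'qvel': array([-4.62426365e-04, -1.65650067e-03, -3.73524746e-03,  1.43942623e-03,
       -1.51009570e-03,  1.40152382e-05]), 'joint_efforts': array([ 1.16673593e-03, -4.31469727e+01, -2.44353282e+01,  7.18427869e-02,
        5.38224564e-02, -9.00660189e-05]), 'tool_pos': array([ 0.13487248, -0.50712244,  0.25119787]), 'tool_rot': array([-1.57189483e+00,  1.65097674e-04, -2.88175981e+00]), 'contact_force': array([ 0.33159991, -0.11260683,  0.84462765]), 'torque': array([ 0.00611667, -0.02173146,  0.02442443]), 'opening': 0.09202910417903638}
```

View pics/scene0.png

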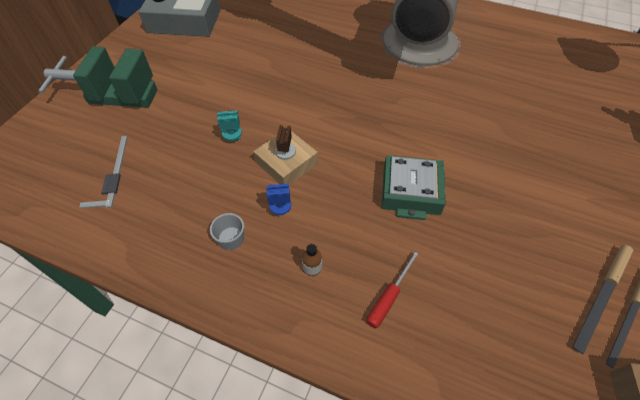

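View pics/top0.png

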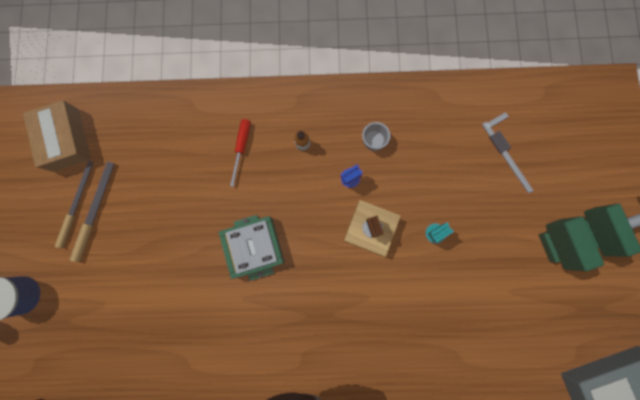

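View pics/wrist0.png

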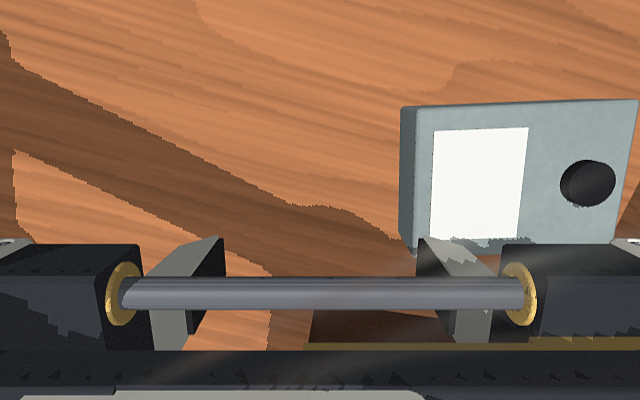

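```bash
python3 - <<'E'
from h import *
c=load('top0.png')
im=cv2.cvtColor(c['frame'],cv2.COLOR_RGB2BGR)
a=cv2.resize(im[200:295,205:300],(570,570),interpolation=cv2.INTER_CUBIC)
cv2.imwrite('pics/tsock.png',a)
cv2.imwrite('pics/trest.png',cv2.resize(im[190:270,330:410],(560,560),interpolation=cv2.INTER_CUBIC))
s=load('scene0.png');im=cv2.cvtColor(s['frame'],cv2.COLOR_RGB2BGR)
b=np.hstack([cv2.resize(im[110:190,240:330],(450,400),interpolation=cv2.INTER_CUBIC)[:, :400],cv2.resize(im[145:225,375:455],(400,400),interpolation=cv2.INTER_CUBIC)])
cv2.imwrite('pics/s2.png',b)
print('rest',onz(c,373,226,.0995),'stand',onz(c,373,228.5,.04),'sock',onz(c,251,247,.052),'scene sock',onz(s,414,177,.052), 'rest',onz(s,284,138,.081),'driver',onz(s,384,305,.015),'oil',onz(s,312,260,.042))
E
```

```text
rest [ 0.55334555 -0.15426529  0.0995    ] stand [ 0.5511037  -0.16075699  0.04      ] sock [0.51641672 0.11899639 0.052     ] scene sock [0.5215338  0.12289425 0.052     ] rest [ 0.55174028 -0.15815334  0.081     ] driver [0.79030413 0.15059018 0.015     ] oil [0.77119769 0.00220276 0.042     ]
```

View pics/tsock.png

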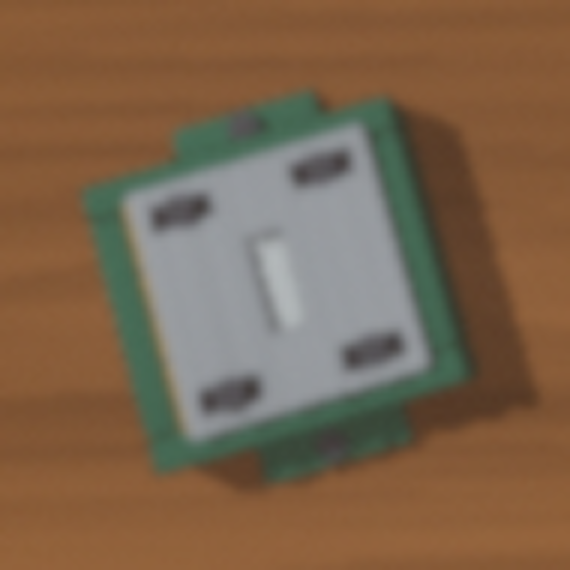

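View pics/trest.png

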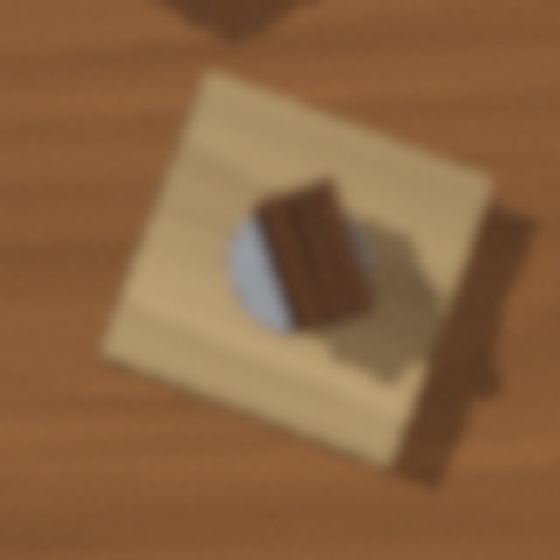

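View pics/s2.png

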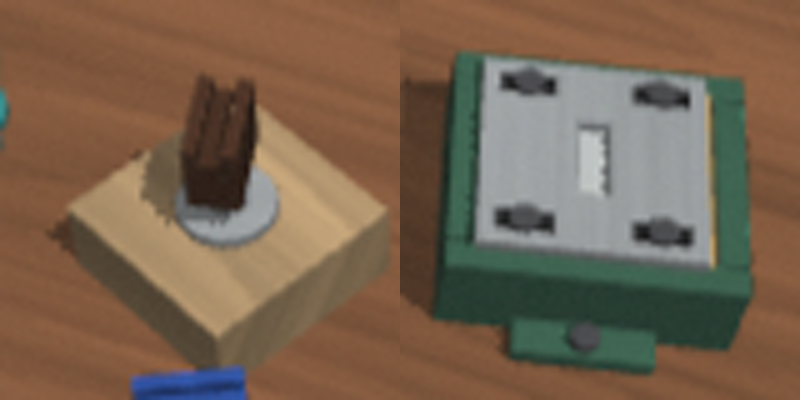

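```bash
python3 - <<'E'
from h import *
c=load('top0.png');s=load('scene0.png')
def q(c,P,sc,ox,oy,z):
    W=np.array([onz(c,(u+.5)/sc-.5+ox,(v+.5)/sc-.5+oy,z)[:2] for u,v in P])
    e1=((W[0]-W[3])+(W[1]-W[2]))/2; e2=((W[0]-W[1])+(W[3]-W[2]))/2
    print(W.mean(0).round(4),'yaw',np.degrees(np.arctan2(e1[1],e1[0])).round(1),np.degrees(np.arctan2(e2[1],e2[0])).round(1)-90,'len',np.linalg.norm(e1).round(4),np.linalg.norm(e2).round(4))
print('T block');q(c,[(258,212),(332,180),(372,305),(300,330)],7,330,190,.0995)
print('T stand top');q(c,[(208,72),(492,182),(392,466),(104,352)],7,330,190,.04)
print('T plate');q(c,[(125,200),(360,125),(430,365),(190,440)],6,205,200,.052)
print('T slot');q(c,[(248,240),(283,232),(303,324),(272,332)],6,205,200,.052)
print('T box');q(c,[(84,190),(390,98),(468,378),(158,472)],6,205,200,.044)
# scene socket: crop offset (375,145) scale5, x shift 400 ; near side = +x (feet)
k=lambda P:[(u-400,v) for u,v in P]
print('S plate');q(s,k([(712,266),(474,243),(484,57),(708,80)]),5,375,145,.052)
print('S slot');q(s,k([(609,196),(577,192),(581,124),(609,127)]),5,375,145,.052)
print('S box');q(s,k([(748,297),(442,264),(458,54),(743,82)]),5,375,145,.044)
print('S stand top');q(s,[(68,210),(220,335),(388,208),(240,90)],5,240,110,.04)
E
```

```text
T block
[ 0.5528 -0.1578] yaw 16.0 19.599999999999994 len 0.0391 0.0242
T stand top
[ 0.553  -0.1591] yaw -22.4 -23.200000000000003 len 0.0991 0.1002
T plate
[0.5176 0.1199] yaw 15.8 15.900000000000006 len 0.0943 0.0939
T slot
[0.5174 0.1198] yaw 13.5 12.0 len 0.0357 0.0128
T box
[0.5171 0.122 ] yaw 15.2 15.099999999999994 len 0.1111 0.1224
S plate
[0.5203 0.1213] yaw 15.2 15.700000000000003 len 0.0971 0.0949
S slot
[0.5207 0.1214] yaw 14.6 14.5 len 0.0358 0.0123
S box
[0.5194 0.1238] yaw 14.7 15.5 len 0.1115 0.1222
S stand top
[ 0.5532 -0.1574] yaw -22.2 -202.2 len 0.1003 0.0983
```

Emit:
send_rows(
  motion=[
    [[-0.04,0,-0.018,-8],[-0.08,0,-0.036,-16],[-0.12,0,-0.054,-24],[-0.16,0,-0.072,-32],[-0.2,0,-0.09,-40],[-0.24,0,-0.108,-48],[-0.28,0,-0.126,-56],[-0.32,0,-0.144,-64]],
  ],
  gripper=0.75,
  grip_force=30,
)

```text
time: 0.95
tool_pos: [0.4082, -0.2843, 0.2514]
tool_rot: [-1.571, 0.001, -1.759]
contact_force: [-0.7, -1.0, -0.5]
opening: 0.0688
```

```bash
cat >> h.py <<'E'
from scipy.spatial.transform import Rotation as Ro
def tool():
    s=sensors.observe();return s,np.array(s['tool_pos']),Ro.from_euler('xyz',s['tool_rot']).as_matrix()
def goto(p,yawdeg):
    s,t,R=tool(); d=R.T@(np.array(p)-t); yaw=np.degrees(np.arctan2(R[1,0],R[0,0]))
    tw=-( (yawdeg-yaw+180)%360-180)
    print('t',round(s['time'],2),'tcp',t.round(4),'yaw',yaw.round(2),'tilt',R[2].round(4),'F',np.round(s['contact_force'],2),'op',round(s['opening'],4),'q6',round(s['qpos'][5],3));print('shift mm',(d*1000).round(1),'twist',round(tw,2))
E
python3 -c "
from h import *
goto([.553,-.158,.2],17.5)"
```

```text
t 0.95 tcp [ 0.4082 -0.2843  0.2514] yaw -100.79 tilt [-1.1e-03 -1.0e+00 -5.0e-04] F [-0.72 -1.03 -0.49] op 0.0688 q6 -0.575
shift mm [-151.1   51.5  118.6] twist -118.29
```

Emit:
send_rows(
  motion=[
    [[-0.025,0,0.02,-8],[-0.05,0,0.04,-16],[-0.075,0,0.06,-24],[-0.1,0,0.08,-32],[-0.125,0,0.1,-40],[-0.151,0,0.119,-48],[-0.151,0.01,0.119,-56],[-0.151,0.015,0.119,-64]],
  ],
)

```text
time: 1.75
tool_pos: [0.5536, -0.157, 0.2352]
tool_rot: [-1.57, 0.003, -0.634]
contact_force: [-0.3, 0.7, 1.2]
opening: 0.0687
```

Emit:
send_rows(
  motion=[
    [[0,0,0,-8.5],[0,0,0,-17],[0,0,0,-25.5],[0,0,0,-34],[0,0,0,-42.5],[0,0,0,-51],[0,0,0,-54],[0,0,0,-54]],
  ],
)

```text
time: 2.55
tool_pos: [0.5535, -0.157, 0.2349]
tool_rot: [-1.568, 0.002, 0.308]
contact_force: [-0.6, 0.6, -0.4]
opening: 0.069
```

```bash
python3 -c "
from h import *
goto([.553,-.158,.2],17.5)
c=grab('wrist','w1.png')
print(proj(c,[.553,-.158,.0995]))
goto([.553,-.158,.087],17.5)"
```

```text
t 2.55 tcp [ 0.5535 -0.157   0.2349] yaw 17.68 tilt [-0.0017 -1.      0.0029] F [-0.59  0.59 -0.36] op 0.069 q6 -2.29
shift mm [-0.7 34.9 -0.9] twist 0.18
[319.23269049 195.24481752]
t 2.6 tcp [ 0.5535 -0.157   0.2349] yaw 17.58 tilt [-0.0017 -1.      0.0028] F [-0.02 -0.07 -0.06] op 0.0688 q6 -2.288
shift mm [ -0.6 147.9  -1.2] twist 0.08
```

View pics/w1.png

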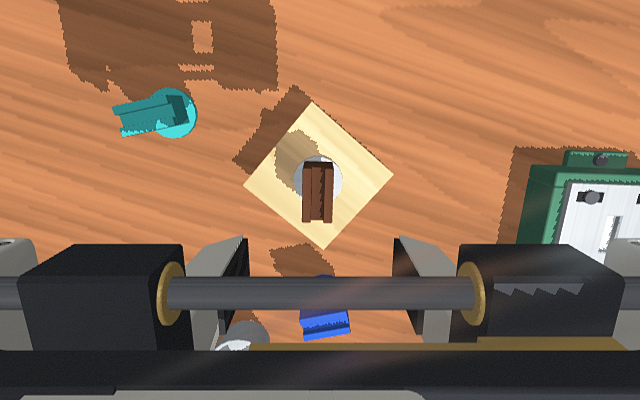

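```bash
python3 - <<'E'
from h import *
c=load('w1.png')
im=cv2.cvtColor(c['frame'],cv2.COLOR_RGB2BGR)
cv2.imwrite('pics/w1c.png',cv2.resize(im[140:250,265:375],(550,550),interpolation=cv2.INTER_NEAREST))
E
```

```text
(no output)
```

View pics/w1c.png

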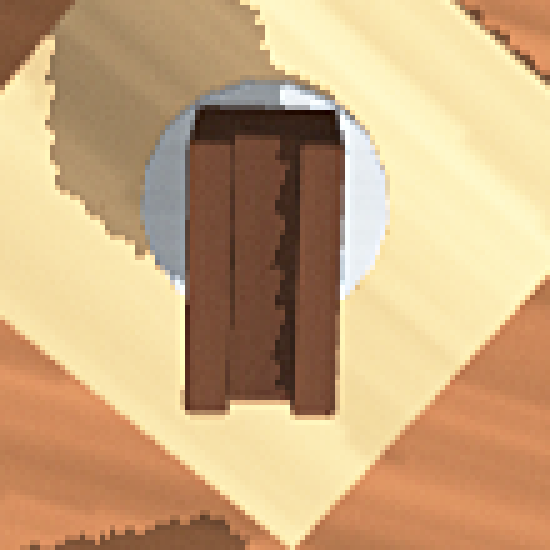

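```bash
python3 - <<'E'
from h import *
c=load('w1.png')
P=[(189,143),(343,145),(336,414),(184,413)]
W=np.array([onz(c,u/5-.5+265,v/5-.5+140,.0995)[:2] for u,v in P])
print(W.round(4),W.mean(0))
e=(W[0]-W[3]+W[1]-W[2])/2; f=(W[0]-W[1]+W[3]-W[2])/2
print(np.degrees(np.arctan2(*e[::-1])),np.linalg.norm(e),np.degrees(np.arctan2(*f[::-1])),np.linalg.norm(f))
# collar circle in crop: left 143,right 388 , top 80
for u,v in[(143,205),(388,205),(266,80)]: print(onz(c,u/5-.5+265,v/5-.5+140,.046))
E
```

```text
[[ 0.5366 -0.1767]
 [ 0.5298 -0.1543]
 [ 0.5711 -0.1419]
 [ 0.5782 -0.1648]] [ 0.55393733 -0.15944186]
-163.66899835000078 0.04321209138032636 -72.90570772696013 0.023688821701031784
[ 0.56059976 -0.18078089  0.046     ]
[ 0.546949   -0.13794291  0.046     ]
[ 0.53178813 -0.16623992  0.046     ]
```

Emit:
send_rows(
  motion=[
    [[0,0.02,-0.002,0.5],[0,0.045,-0.002,0.5],[0,0.07,-0.002,0.5],[0,0.095,-0.002,0.5],[0,0.115,-0.002,0.5],[0,0.135,-0.002,0.5],[0,0.148,-0.002,0.5],[0,0.148,-0.002,0.5]],
  ],
)

```text
time: 3.4
tool_pos: [0.5527, -0.1582, 0.0851]
tool_rot: [-1.566, 0.005, 0.297]
contact_force: [0.8, 0.9, -0.6]
opening: 0.0689
```

```bash
python3 -c "
from h import *
goto([.554,-.159,.087],17)
"
```

```text
t 3.4 tcp [ 0.5527 -0.1582  0.0851] yaw 17.02 tilt [-0.0046 -1.      0.0053] F [ 0.77  0.89 -0.62] op 0.0689 q6 -2.281
shift mm [ 1.  -1.9 -1.2] twist 0.02
```

Emit:
send_rows(
  motion=[
    [[0.001,0,-0.001,0],[0.001,0,-0.001,0],[0.001,0,-0.001,0],[0.001,0,-0.001,0],[0.001,0,-0.001,0],[0.001,0,-0.001,0]],
  ],
  gripper=0,
  grip_force=30,
)

```text
time: 4.0
tool_pos: [0.5541, -0.1588, 0.0854]
tool_rot: [-1.566, 0.004, 0.297]
contact_force: [-0.5, -0.1, 0.4]
opening: 0.0251
```

```bash
python3 -c "
from h import *
goto([.554,-.159,.2],17)
"
```

```text
t 4.0 tcp [ 0.5541 -0.1588  0.0854] yaw 17.02 tilt [-0.0043 -1.      0.005 ] F [-0.46 -0.05  0.42] op 0.0251 q6 -2.281
shift mm [  -0.6 -114.6    0.4] twist 0.02
```

Emit:
send_rows(
  motion=[
    [[0,0,0,0],[0,0,0,0],[0,-0.01,0,0],[0,-0.03,0,0],[0,-0.055,0,0],[0,-0.08,0,0],[0,-0.1,0,0],[0,-0.115,0,0]],
  ],
  grip_force=40,
)

```text
time: 4.8
tool_pos: [0.5548, -0.1592, 0.2023]
tool_rot: [-1.567, 0.003, 0.297]
contact_force: [0.7, -0.5, -3.2]
opening: 0.0238
```

```bash
python3 -c "
from h import *
grab('wrist','w2.png');grab('scene','s2f.png')
goto([.5195,.1205,.2],15.3)
"
```

```text
t 4.9 tcp [ 0.5556 -0.1595  0.2029] yaw 17.03 tilt [-9.0e-04 -1.0e+00  2.2e-03] F [ 0.61 -0.29 -3.16] op 0.0238 q6 -2.281
shift mm [ 47.5   3.5 278.3] twist 1.73
```

View pics/w2.png

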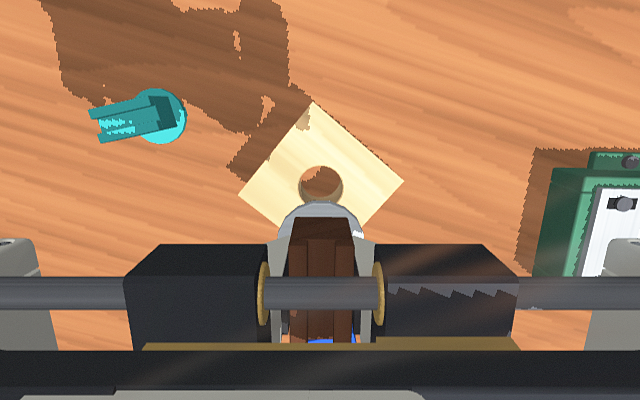

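Emit:
send_rows(
  motion=[
    [[0.006,0,0.018,0],[0.018,0,0.053,0.5],[0.034,0,0.1,1],[0.051,0,0.15,1.5],[0.068,0,0.2,1.7],[0.082,0,0.24,1.7],[0.092,0,0.267,1.7],[0.096,0,0.278,1.7]],
  ],
)

```text
time: 5.7
tool_pos: [0.565, 0.1374, 0.2023]
tool_rot: [-1.568, 0.003, 0.271]
contact_force: [0.2, -0.8, -2.6]
opening: 0.0236
```

Emit:
send_rows(
  motion=[
    [[0,0,0,0],[0,0,0,0]],
  ],
)

```text
time: 5.9
tool_pos: [0.5646, 0.1368, 0.2015]
tool_rot: [-1.568, 0.005, 0.271]
contact_force: [-0.7, -0.2, -2.2]
opening: 0.024
```

```bash
python3 -c "
from h import *
grab('wrist','w3.png')
goto([.5195,.1205,.2],15.3)
"
```

```text
t 5.95 tcp [0.5648 0.1362 0.2018] yaw 15.47 tilt [-0.0042 -1.      0.0028] F [-0.18 -0.21 -2.84] op 0.0238 q6 -1.738
shift mm [-47.9   1.9  -3. ] twist 0.17
```

View pics/w3.png

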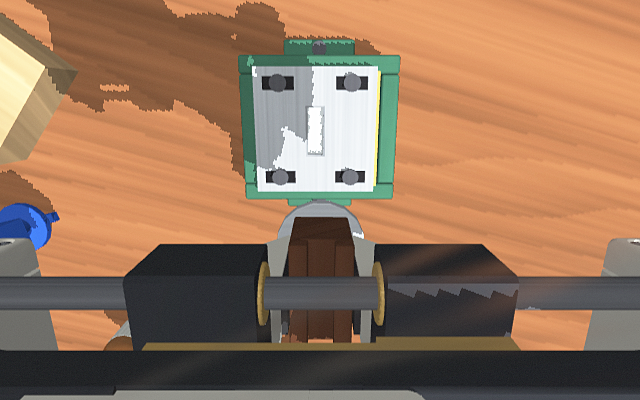

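```bash
python3 - <<'E'
from h import *
c=load('w3.png')
im=cv2.cvtColor(c['frame'],cv2.COLOR_RGB2BGR)
cv2.imwrite('pics/w3c.png',cv2.resize(im[92:168,275:355],(800,600)[:2] if 0 else (560,532),interpolation=cv2.INTER_NEAREST))
cv2.imwrite('pics/w3d.png',cv2.resize(im[45:215,230:410],(720,600)[:2] if 0 else (630,595),interpolation=cv2.INTER_NEAREST))
E
```

```text
(no output)
```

View pics/w3c.png

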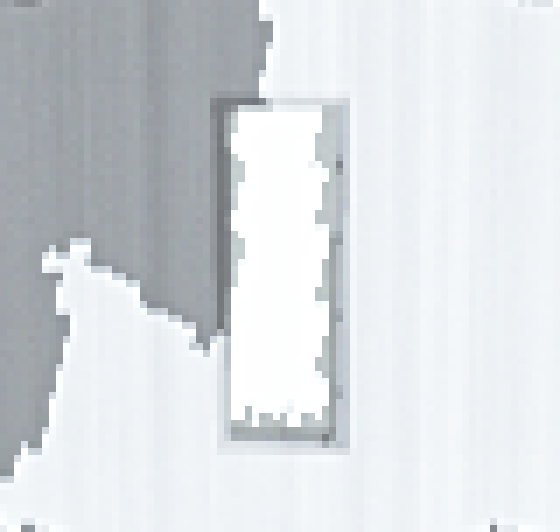

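View pics/w3d.png

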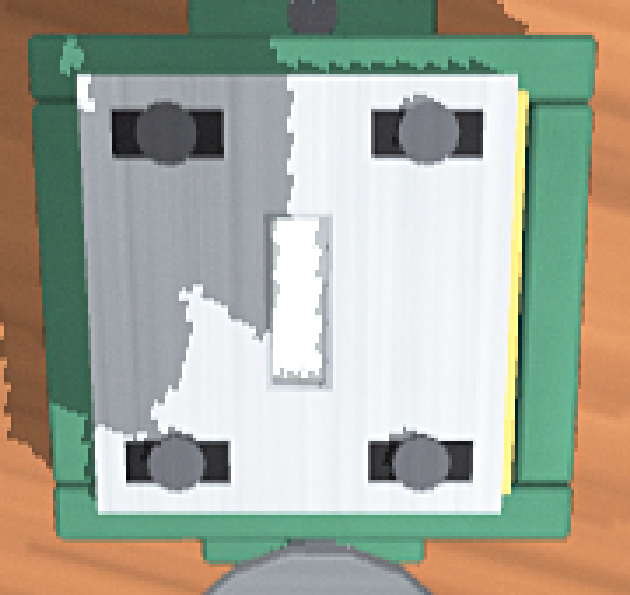

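```bash
python3 - <<'E'
from h import *
c=load('w3.png')
def q(P,sc,ox,oy,z,n):
    W=np.array([onz(c,u/sc-.5+ox,v/sc-.5+oy,z)[:2] for u,v in P])
    e=(W[0]-W[3]+W[1]-W[2])/2; f=(W[1]-W[0]+W[2]-W[3])/2
    print(n,W.mean(0).round(4),'yaw',(np.degrees(np.arctan2(*e[::-1]))%180).round(2),(np.degrees(np.arctan2(*f[::-1]))-90).round(2),np.linalg.norm(e).round(4),np.linalg.norm(f).round(4))
for z in(.050,.0535):
  q([(212,98),(349,98),(349,452),(218,452)],7,275,92,z,'slot')
  q([(77,74),(518,74),(502,514),(97,514)],3.5,230,45,z,'plate')
q([(30,37),(596,37),(571,540),(56,540)],3.5,230,45,.044,'box')
# collar edges of held rest
w=load('w2.png')
E
```

```text
slot [0.5188 0.1196] yaw 15.81 15.54 0.039 0.015
plate [0.5189 0.1197] yaw 15.58 15.54 0.0967 0.0943
slot [0.5186 0.1196] yaw 15.81 15.54 0.0385 0.0148
plate [0.5186 0.1196] yaw 15.58 15.54 0.0956 0.0932
box [0.518  0.1228] yaw 15.55 15.54 0.1127 0.123
```

```bash
python3 -c "
from h import *
goto([.519,.1196,.135],15.55)
"
```

```text
t 5.95 tcp [0.5648 0.1362 0.2018] yaw 15.47 tilt [-0.0042 -1.      0.0028] F [-0.18 -0.21 -2.84] op 0.0238 q6 -1.738
shift mm [-48.3  66.9  -3.9] twist -0.08
```

Emit:
send_rows(
  motion=[
    [[-0.012,0.005,-0.001,0],[-0.03,0.015,-0.003,0],[-0.043,0.03,-0.004,0],[-0.048,0.045,-0.004,0],[-0.048,0.058,-0.004,0],[-0.048,0.066,-0.004,0],[-0.048,0.067,-0.004,0],[-0.048,0.067,-0.004,0]],
  ],
)

```text
time: 6.75
tool_pos: [0.5197, 0.119, 0.1351]
tool_rot: [-1.568, 0.004, 0.269]
contact_force: [0.3, 0.3, -2.8]
opening: 0.0237
```

```bash
python3 -c "
from h import *
grab('scene','s4.png');grab('top','t4.png')
s=load('s4.png');im=cv2.cvtColor(s['frame'],cv2.COLOR_RGB2BGR)
cv2.imwrite('pics/s4c.png',cv2.resize(im[100:240,350:480],(520,560),interpolation=cv2.INTER_CUBIC))
goto([.519,.1196,.135],15.55)
"
```

```text
t 6.85 tcp [0.5199 0.1194 0.1356] yaw 15.44 tilt [-0.003  -1.      0.0026] F [-1.18  0.92 -4.17] op 0.0236 q6 -1.761
shift mm [-0.8  0.6  0.4] twist -0.11
```

View pics/s4c.png

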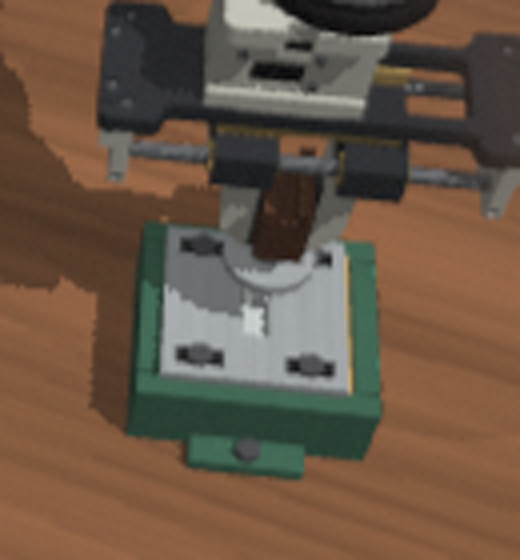

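Emit:
send_rows(
  motion=[
    [[-0.001,0.0015,0,0],[-0.001,0.003,0,0],[-0.001,0.0045,0,0],[-0.001,0.006,0,0],[-0.001,0.0075,0,0],[-0.001,0.009,0,0],[-0.001,0.0105,0,0],[-0.001,0.012,0,0]],
  ],
)

```text
time: 7.65
tool_pos: [0.5189, 0.1191, 0.1234]
tool_rot: [-1.568, 0.003, 0.27]
contact_force: [-0.3, -0.5, -3.0]
opening: 0.0237
```

```bash
python3 -c "
from h import *
goto([.519,.1196,.115],15.55)
"
```

```text
t 7.65 tcp [0.5189 0.1191 0.1234] yaw 15.44 tilt [-0.003  -1.      0.0026] F [-0.32 -0.47 -3.03] op 0.0237 q6 -1.761
shift mm [0.3 8.4 0.4] twist -0.11
```

Emit:
send_rows(
  motion=[
    [[0,0.001,0.0004,0],[0,0.002,0.0004,0],[0,0.003,0.0004,0],[0,0.004,0.0004,0]],
  ],
)

```text
time: 8.05
tool_pos: [0.5188, 0.1195, 0.1193]
tool_rot: [-1.568, 0.003, 0.27]
contact_force: [-0.6, 0.1, -2.1]
opening: 0.024
```

Emit:
send_rows(
  motion=[
    [[0,0.0005,0,0],[0,0.001,0,0],[0,0.0015,0,0]],
  ],
)

```text
time: 8.35
tool_pos: [0.5188, 0.1195, 0.1179]
tool_rot: [-1.568, 0.003, 0.27]
contact_force: [0.7, 0.3, -3.0]
opening: 0.0237
```

Emit:
send_rows(
  motion=[
    [[0,0.0005,0,0],[0,0.001,0,0],[0,0.0015,0,0]],
  ],
)

```text
time: 8.65
tool_pos: [0.5188, 0.1195, 0.1163]
tool_rot: [-1.568, 0.003, 0.27]
contact_force: [0.6, 0.2, -3.0]
opening: 0.0236
```

Emit:
send_rows(
  motion=[
    [[0,0.0006,0,0],[0,0.0012,0,0],[0,0.0018,0,0],[0,0.0024,0,0]],
  ],
)

```text
time: 9.05
tool_pos: [0.5188, 0.1196, 0.1139]
tool_rot: [-1.568, 0.003, 0.27]
contact_force: [0.0, -0.2, -4.0]
opening: 0.0234
```

Emit:
send_rows(
  motion=[
    [[0,0.0006,0,0],[0,0.0012,0,0],[0,0.0018,0,0],[0,0.0024,0,0]],
  ],
)

```text
time: 9.45
tool_pos: [0.5188, 0.1196, 0.1114]
tool_rot: [-1.568, 0.003, 0.27]
contact_force: [0.2, 0.4, -3.5]
opening: 0.0236
```

Emit:
send_rows(
  motion=[
    [[0,0.0006,0,0],[0,0.0012,0,0],[0,0.0018,0,0],[0,0.0024,0,0]],
  ],
)

```text
time: 9.85
tool_pos: [0.5188, 0.1196, 0.1095]
tool_rot: [-1.568, 0.002, 0.27]
contact_force: [-1.7, -0.5, 2.6]
opening: 0.0241
```

Emit:
send_rows(
  motion=[
    [[0,0.0008,0,0],[0,0.0016,0,0],[0,0.0024,0,0],[0,0.0032,0,0],[0,0.004,0,0],[0,0.0048,0,0]],
  ],
)

```text
time: 10.45
tool_pos: [0.5188, 0.1196, 0.1047]
tool_rot: [-1.568, 0.002, 0.27]
contact_force: [-1.9, -0.2, 4.7]
opening: 0.0238
```

Emit:
send_rows(
  motion=[
    [[0,0.0008,0,0],[0,0.0016,0,0],[0,0.0024,0,0],[0,0.0032,0,0],[0,0.004,0,0],[0,0.0048,0,0]],
  ],
)

```text
time: 11.05
tool_pos: [0.5189, 0.1196, 0.1001]
tool_rot: [-1.568, 0.002, 0.27]
contact_force: [-3.7, -1.2, 7.2]
opening: 0.0237
```

Emit:
send_rows(
  motion=[
    [[-0.0005,0.0004,0,0],[-0.0005,0.0008,0,0],[-0.0005,0.0012,0,0],[-0.0005,0.0016,0,0]],
  ],
)

```text
time: 11.45
tool_pos: [0.5188, 0.1196, 0.0988]
tool_rot: [-1.569, 0.001, 0.27]
contact_force: [-3.0, 0.3, 7.0]
opening: 0.024
```

Emit:
send_rows(
  motion=[
    [[0,0.0004,0,0],[0,0.0008,0,0],[0,0.0012,0,0]],
  ],
)

```text
time: 11.75
tool_pos: [0.5188, 0.1196, 0.0979]
tool_rot: [-1.569, 0.001, 0.27]
contact_force: [-3.4, -0.7, 6.9]
opening: 0.0239
```

Emit:
send_rows(
  motion=[
    [[0,0.0004,0,0],[0,0.0008,0,0],[0,0.0012,0,0]],
  ],
)

```text
time: 12.05
tool_pos: [0.5188, 0.1196, 0.0969]
tool_rot: [-1.569, 0.001, 0.27]
contact_force: [-3.0, 0.4, 7.4]
opening: 0.0237
```

Emit:
send_rows(
  motion=[
    [[0,0.0003,0,0],[0,0.0006,0,0],[0,0.0009,0,0]],
  ],
)

```text
time: 12.35
tool_pos: [0.5188, 0.1196, 0.0964]
tool_rot: [-1.569, 0.001, 0.27]
contact_force: [-3.5, 0.0, 9.1]
opening: 0.0237
```

Emit:
send_rows(
  motion=[
    [[0,0.0004,0,0],[0,0.0008,0,0],[0,0.0008,0,0]],
  ],
)

```text
time: 12.65
tool_pos: [0.5188, 0.1196, 0.0959]
tool_rot: [-1.569, 0.0, 0.27]
contact_force: [-2.9, -0.3, 8.0]
opening: 0.0242
```

```bash
python3 -c "
from h import *
grab('wrist','w5.png');grab('scene','s5.png')
s=load('s5.png');im=cv2.cvtColor(s['frame'],cv2.COLOR_RGB2BGR)
cv2.imwrite('pics/s5c.png',cv2.resize(im[100:240,350:480],(520,560),interpolation=cv2.INTER_CUBIC))
goto([.519,.1196,.0964],15.55); print(sensors.observe()['torque'])
"
```

```text
t 12.75 tcp [0.5188 0.1196 0.0959] yaw 15.45 tilt [-5.0e-04 -1.0e+00  2.1e-03] F [-2.65  0.27  8.26] op 0.0241 q6 -1.761
shift mm [ 0.2 -0.5 -0. ] twist -0.1
[0.00910499 0.55889355 0.03587568]
```

View pics/s5c.png

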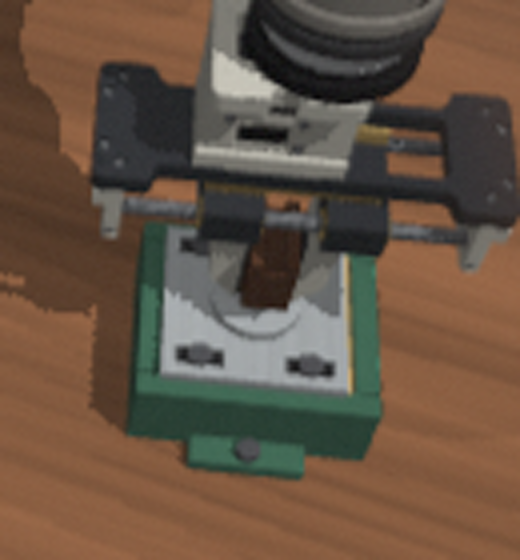

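Emit:
send_rows(
  motion=[
    [[0,0.0004,0,0],[0,0.0008,0,0],[0,0.0011,0,0],[0,0.0011,0,0]],
  ],
)

```text
time: 13.15
tool_pos: [0.5188, 0.1196, 0.0957]
tool_rot: [-1.569, -0.0, 0.27]
contact_force: [-4.8, -0.4, 14.1]
opening: 0.0239
```

Emit:
send_rows(
  motion=[
    [[0,0.0004,0,0],[0,0.0008,0,0],[0,0.0011,0,0],[0,0.0011,0,0]],
  ],
)

```text
time: 13.55
tool_pos: [0.5188, 0.1196, 0.0956]
tool_rot: [-1.569, -0.0, 0.27]
contact_force: [-5.6, -0.5, 15.3]
opening: 0.024
```

Emit:
send_rows(
  motion=[
    [[-0.0005,0.0004,0,3],[-0.0005,0.0005,0,7],[-0.0005,0.0005,0,12],[-0.0005,0.0005,0,17],[-0.0005,0.0005,0,22],[-0.0005,0.0005,0,26],[-0.0005,0.0005,0,29],[-0.0005,0.0005,0,30]],
  ],
)

```text
time: 14.35
tool_pos: [0.5195, 0.1193, 0.0959]
tool_rot: [-1.569, -0.002, -0.255]
contact_force: [-0.4, -1.0, 7.9]
opening: 0.0241
```

```bash
python3 -c "
from h import *
goto([.5188,.1196,.0957],-74.4); print(sensors.observe()['torque'])
"
```

```text
t 14.35 tcp [0.5195 0.1193 0.0959] yaw -14.63 tilt [ 0.0023 -1.      0.0023] F [-0.39 -1.03  7.88] op 0.0241 q6 -1.235
shift mm [-0.7  0.2  0.1] twist 59.77
[-0.22320406  0.03343476  0.0309787 ]
```

Emit:
send_rows(
  motion=[
    [[0,0.0003,0,4],[0,0.0003,0,9],[0,0.0003,0,14],[0,0.0003,0,19],[0,0.0003,0,24],[0,0.0003,0,28],[0,0.0003,0,30],[0,0.0003,0,30]],
  ],
)

```text
time: 15.15
tool_pos: [0.5202, 0.119, 0.0962]
tool_rot: [-1.566, -0.002, -0.78]
contact_force: [-1.3, -1.6, 7.5]
opening: 0.0239
```

```bash
python3 -c "
from h import *
goto([.5188,.1196,.0957],-74.4); print(sensors.observe()['torque'])
"
```

```text
t 15.15 tcp [0.5202 0.119  0.0962] yaw -44.69 tilt [ 0.0024 -1.      0.0043] F [-1.28 -1.62  7.46] op 0.0239 q6 -0.711
shift mm [-1.4  0.5 -0.6] twist 29.71
[-0.26172169  0.26281505  0.02627553]
```

Emit:
send_rows(
  motion=[
    [[-0.0003,0.0005,-0.0002,4],[-0.0006,0.0006,-0.0004,9],[-0.0009,0.0006,-0.0005,14],[-0.0012,0.0006,-0.0005,19],[-0.0012,0.0006,-0.0005,24],[-0.0012,0.0006,-0.0005,28],[-0.0012,0.0006,-0.0005,30],[-0.0012,0.0006,-0.0005,30]],
  ],
)

```text
time: 15.95
tool_pos: [0.5198, 0.1194, 0.0961]
tool_rot: [-1.564, -0.001, -1.305]
contact_force: [-1.7, -1.1, 8.1]
opening: 0.0239
```

```bash
python3 -c "
from h import *
grab('wrist','w6.png')
goto([.5188,.1196,.0957],-74.4); print(sensors.observe()['torque'])
"
```

```text
t 16.0 tcp [0.5198 0.1195 0.0961] yaw -74.7 tilt [ 5.e-04 -1.e+00  7.e-03] F [-1.53 -0.04  7.7 ] op 0.0239 q6 -0.186
shift mm [-0.4  0.4 -1. ] twist -0.3
[-0.09813317  0.22820301  0.04241645]
```

View pics/w6.png

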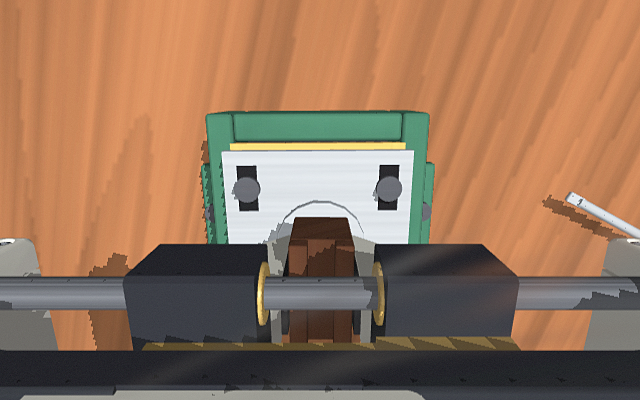

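Emit:
send_rows(
  motion=[
    [[0,-0.0005,-0.0004,0],[0,-0.001,-0.0008,0],[0,-0.0015,-0.0008,0],[0,-0.002,-0.0008,0],[0,-0.0025,-0.0008,0],[0,-0.003,-0.0008,0]],
  ],
)

```text
time: 16.6
tool_pos: [0.5197, 0.1194, 0.0996]
tool_rot: [-1.562, -0.001, -1.304]
contact_force: [-0.9, -0.4, 5.5]
opening: 0.0238
```

Emit:
send_rows(
  motion=[
    [[0,-0.0005,0,0],[0,-0.001,0,0],[0,-0.0015,0,0],[0,-0.002,0,0]],
  ],
)

```text
time: 17.0
tool_pos: [0.5197, 0.1194, 0.1016]
tool_rot: [-1.562, -0.001, -1.304]
contact_force: [-2.3, -1.4, 5.2]
opening: 0.0238
```

```bash
python3 -c "
from h import *
goto([.5188,.1196,.1026],-74.4); print(sensors.observe()['torque'])
"
```

```text
t 17.0 tcp [0.5197 0.1194 0.1016] yaw -74.7 tilt [ 6.0e-04 -1.0e+00  8.9e-03] F [-2.33 -1.44  5.17] op 0.0238 q6 -0.186
shift mm [-0.4 -1.  -0.8] twist -0.3
[-0.01190276  0.37453416  0.0222117 ]
```

Rising freely into the groove; continue the last millimetre.

Emit:
send_rows(
  motion=[
    [[0,-0.0004,0,0],[0,-0.0008,0,0],[0,-0.0012,0,0],[0,-0.0012,0,0]],
  ],
)

```text
time: 17.4
tool_pos: [0.5197, 0.1194, 0.1027]
tool_rot: [-1.562, -0.001, -1.304]
contact_force: [-1.0, -1.2, 1.8]
opening: 0.0236
```

Emit:
send_rows(
  motion=[
    [[0,-0.0003,0,0],[0,-0.0006,0,0],[0,-0.0006,0,0]],
  ],
)

```text
time: 17.7
tool_pos: [0.5197, 0.1194, 0.1028]
tool_rot: [-1.562, -0.0, -1.304]
contact_force: [0.7, 0.3, -3.4]
opening: 0.0237
```

```bash
python3 -c "
from h import *
goto([.5188,.1196,.1026],-74.4); print(sensors.observe()['torque'])
"
```

```text
t 17.7 tcp [0.5197 0.1194 0.1028] yaw -74.71 tilt [ 5.0e-04 -1.0e+00  8.5e-03] F [ 0.67  0.33 -3.38] op 0.0237 q6 -0.186
shift mm [-0.4  0.2 -0.8] twist -0.31
[ 0.10308588 -0.15489209  0.04867951]
```

Emit:
send_rows(
  motion=[
    [[0,0,0,0],[0,0,0,0],[0,0,0,0],[0,0,0,0],[0,0,0,0]],
  ],
  gripper=0.7,
)

```text
time: 18.2
tool_pos: [0.5198, 0.1194, 0.1029]
tool_rot: [-1.562, -0.001, -1.304]
contact_force: [-0.4, 0.2, -0.4]
opening: 0.0594
```

Emit:
send_rows(
  motion=[
    [[0,-0.01,0,0],[0,-0.025,0,0],[0,-0.045,0,0],[0,-0.065,0,0],[0,-0.085,0,0],[0,-0.105,0,0],[0,-0.12,0,0],[0,-0.12,0,0]],
  ],
)

```text
time: 19.0
tool_pos: [0.5198, 0.1193, 0.2257]
tool_rot: [-1.557, -0.001, -1.304]
contact_force: [0.4, -0.5, 0.3]
opening: 0.0644
```

```bash
python3 -c "
from h import *
c=grab('wrist','w7.png')
s=grab('scene','s7.png');im=cv2.cvtColor(s['frame'],cv2.COLOR_RGB2BGR)
print(proj(c,[.519,.1196,.0364+.0805]),proj(s,[.519,.1196,.0364+.0805]))
goto([.5188,.1196,.1026],-74.4)
"
```

```text
[317.2559992  204.46346939] [418.62984949 155.44437057]
t 19.1 tcp [0.5186 0.1192 0.223 ] yaw -74.71 tilt [ 6.0e-04 -1.0e+00  9.3e-03] F [ 0.74 -0.55  0.42] op 0.0645 q6 -0.186
shift mm [ -0.5 120.4  -0.8] twist -0.31
```

View pics/w7.png

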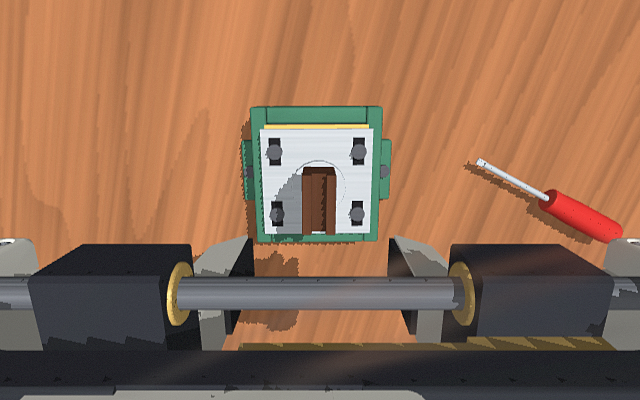

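View pics/s7.png

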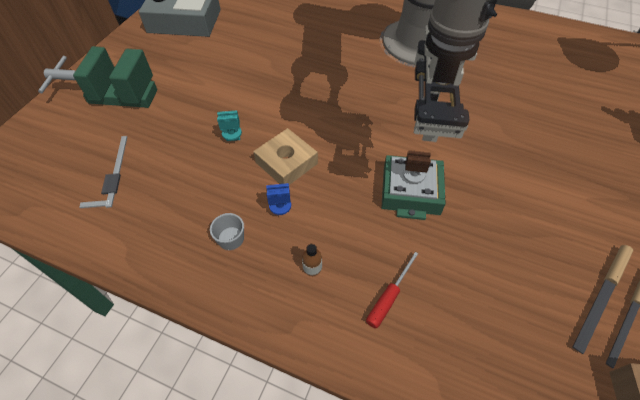

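```bash
python3 - <<'E'
from h import *
c=load('w7.png')
im=cv2.cvtColor(c['frame'],cv2.COLOR_RGB2BGR)
cv2.imwrite('pics/w7c.png',cv2.resize(im[150:245,270:370],(600,570),interpolation=cv2.INTER_NEAREST))
E
```

```text
(no output)
```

View pics/w7c.png

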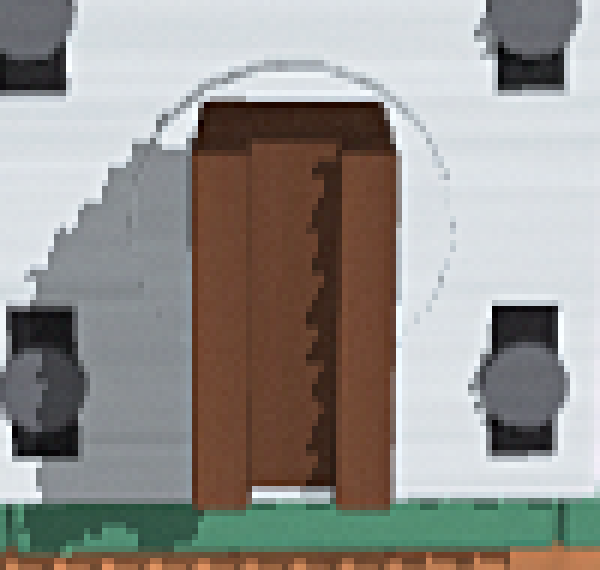

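```bash
python3 - <<'E'
from h import *
c=load('w7.png')
P=[(192,153),(397,153),(390,510),(192,510)]
for z in(.1165,):
    W=np.array([onz(c,u/6-.5+270,v/6-.5+150,z)[:2] for u,v in P])
    e=(W[0]-W[3]+W[1]-W[2])/2;f=(W[0]-W[1]+W[3]-W[2])/2
    print(W.mean(0),np.degrees(np.arctan2(*e[::-1])),np.linalg.norm(e),np.linalg.norm(f))
W=np.array([onz(c,u/6-.5+270,v/6-.5+150,.0635)[:2] for u,v in[(130,220),(455,225)]]);print('collar',W.mean(0),np.linalg.norm(W[0]-W[1]))
from cell import hand_in
a,b=load('scene0.png')['frame'].astype(int),load('s7.png')['frame'].astype(int)
d=np.abs(a-b).sum(2)
for n,(u,v) in dict(oil=(312,258),tin=(228,231),drv=(390,295)).items(): print(n,(d[v-25:v+25,u-25:u+25]>60).sum())
print(hand_in())
E
```

```text
[0.51993081 0.11897671] 104.69627651210718 0.043728141965199446 0.023634932811749106
collar [0.52019583 0.11972905] 0.045806612839472516
oil 0
tin 0
drv 0
the job is handed in; nothing more can be done
None
```

The filing rest is locked in the bench socket and released, and I handed the job in at about 19 s on the robot's clock. The hand-in gave no verdict.

**What I did:**
- I gripped the rest in its stand and found the slot with the wrist camera. The foot then went down through the slot without catching on the plate.
- Pressing down, I felt the spring. The collar landed with a reading of about 15 N, peaking near 18 N once the rest's weight is added back.
- I turned the rest 90° clockwise, and the readings stayed at 8 N or less. It rose about 7 mm until it stopped in the groove, and then I let go and moved the gripper clear.

**Last checks:**
- **Turn:** the top block is turned about 89° from the slot. That leaves it about 1° short of square across, against a limit of about 9.7°.
- **Position:** the block and collar centres agree to within 1 mm, so the rest stands upright. They sit about 1 mm from the slot centre in the images.
- **Height:** the foot's underside works out to about 13.6 mm below socket_top. This comes from the tool height and was not measured directly.
- **Bystanders:** the image areas around the bottle, tin and screwdriver are unchanged from the start.

**Disagreement:** the first estimates of the slot position from the top and scene cameras differed by about 2–3 mm. I used the wrist camera's value, and the free entry into the slot bore it out. No other check failed or disagreed.

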